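# Slacken the left-hand wing nut of the saw-blade stand

## Robot

A 6-joint arm with a two-finger parallel gripper is mounted at the origin on the work surface. World frame = base frame: x ahead of the robot, y to its left, z up, the work surface at z = 0. Lengths are in m, angles in rad, forces in N, time in s.
With the tool pointing down it reaches from about 0.4 to 0.825 m from the base axis. Payload 7 kg.
Tool frame: the origin (TCP) lies on the centre line of the jaws, within the pads' length; the fingertips stand 19 mm ahead of it and the grasp point (between the pads) is the TCP; z points along the fingers, y is the line along which they close (so a half turn about z gives the same grasp; the last joint's range is limited). The gripper opens to 88 mm and grips with 3 to 60 N. Pads are 19 mm wide; open, the fingers measure 130 mm over their backs; the gripper's body (78 mm by 193 mm) begins 47 mm behind the grasp point.
Start: joints at [1.513, 0.359, 0.012, 0, -1.224, -0.288], TCP at [0.229, 0.635, 0.246] pointing down, gripper open.
Joint ranges: [-3.07, 3.07], [-1.43, 2.12], [-1.02, 1.25], [-3.03, 1.67], [-3.05, -0], [-3.03, 3.03]. Speed limits (rad/s): [2.39, 2.39, 3.01, 3.14, 3.14, 3.14].

## Interface

Orientations are given as [roll, pitch, yaw] about the fixed x, y, z axes, in that order (R = Rz(yaw) Ry(pitch) Rx(roll)).
In Python, from station import arm, imaging, models gives the robot as it stands.
- The arm moves only by the tool play_rows, never from a script. Its arguments are lists of equal length, an entry for each row: "travel": the shift along the tool's x, y, z in units of 25 mm (1.0 is 25 mm), a list of three; "twist": the turn about the tool's z in units of 0.15 rad (1.0 is 0.15 rad). A call has 1 to 8 rows; each row shifts and turns the commanded pose from where the row before left it, along the tool's axes as they then stand; what a row does not reach is not made up. A row lasts 1/8 s, in which the tool goes at most 62.5 mm and 10.7 degrees, less where a joint would pass 70% of its speed; a pose out of reach is approached as far as the arm can. A call with a number of a shift or a turn outside -1 to 1 is refused whole. A call with a gripper value outside its range is refused whole. "fingers" is the opening, from 0 (shut) to 1 (fully open), set as the call begins (left out, the last holds). The fingers move at their own pace and stop on an object; "newtons" is the grip in N (left out, the last holds). Time passes only in rows, so rows that do not move let the fingers close. It gives the time, the measured TCP pose, the force, the opening and the grip force at its end, in the units of the state.
- arm.get_state(): the state, without advancing time (a new reading comes with each control period).
- imaging.grab_frame(name): name is "scene" or "top" or "wrist"; returns a dict with "pixels" (384x512x3 uint8, red, green, blue), "fx", "fy", "cx", "cy" (pixels), "distortion" ([k1, k2, p1, p2, k3] as OpenCV has them; the pictures are not rectified), "R" (3x3) and "t" (3): a world point X has camera coordinates R X + t; the wrist camera has in their place "T_tool_cam" (4x4, takes a point from camera to tool coordinates, whose origin is the TCP and whose axes are the flange's). Camera axes: x right, y down, z forward; pixel columns grow to the right and rows downward; lengths in m; the calibration is good to about 2 mm. A picture is of the moment at which its call begins: read the wrist's pose just before it. There is no depth.
- arm.job_done(): hands the job in; it is judged then, once.
Trained networks look in the newest picture that a camera, given by its name, has taken for a name from the list of things; names that differ only in an ending like _2 or _b are one class to them, and where a whole thing is asked for, a point or a joint stands for the part that bears it (a point fixed in the world has none). Each returns a list of dicts, best first, with "confidence" (0 to 1); they miss things now and then, are a little off and sometimes report something else, mostly with a low value. They report only what shows in the picture. A call takes as long as a camera call. They do not tell look-alikes from the thing itself.
- models.boxes_of(name, camera): "extent" ([centre column, centre row, width, height] in pixels, round what is visible of it).
- models.silhouettes(name, camera): "pixels" (384x512 bool, what is visible of it) and "extent" ([centre column, centre row, width, height] in pixels, round what is visible of it).
The state is a dict: "t": time; "q": joint angles; "qd": joint speeds; "joint_efforts": joint torques, N m; "eef_pos": TCP position; "ee_rot": TCP orientation; "force": force on the tool from outside, world axes, zero at the start; "moment": the same for the moment, N m; "width": finger opening in m; "gripper_force": force on a finger pad.
Only numpy, scipy, OpenCV 4.12 (cv2) and the standard library are available. Lean on these libraries where they do the work, as an engineer would, in place of code of your own. Each camera call takes 0.05 s, during which the arm holds its last target. There are 200 camera calls.

## Task

Slacken the red wing nut that clamps the toothed saw blade on its stand, so that the blade can come off: it has a left-hand thread, so never tighten it further. Turn it the loosening way, less than half a turn, until its wings first lie along the white line painted on the blade, then let go of it. Leave the black wing nut on the other stand and the mallet as they are.

Things in the scene. Friction and masses are not known exactly. Their poses are not given: they have to be found in the camera images.
- red_nut (a joint): Turn of the red wing nut about its upright axis, rad; grows CLOCKWISE seen from above, which loosens this left-hand thread. Starts at 0.3 to 0.6 (tight); at 1.55 the wings lie along the white line (7 mm wide, seen 31 to 73 mm from the axis, both sides). Range -0.1 to 2.2; below 0.1 is overtightened. It does not rise and stays where left; friction 0.12 N m.
- red_grip (a point): Grip point on the red nut's axis, 82 mm above the bench. Its wings are one upright bar 64 mm long (point x), 14 mm thick (point y), 58 to 92 mm above the bench: pinch its thickness here. Below: hub radius 17, top at 59 mm; flange radius 24, top at 49 mm; fixed level dark grey saw blade with bright teeth, radius 87, top at 43 mm. Grey stand, fixed.
- black_tip (a point): End of one wing of the black wing nut, 82 mm above the bench; its axis lies 30 mm back along this point's x. Same shape and size as the red nut and on a like grey stand, but it holds a brown toothless sanding disc, radius 80 mm, with a white line too. Not to be turned.
- mallet: Loose mallet lying on the bench, 290 mm long, 40 mm high: wooden handle along its x axis, head at +x, 100 mm wide with a black and a yellow face. Origin on the bench, head centre 120 mm ahead, handle end 150 mm behind. Not to be moved.
There are look-alikes about, which are no part of the job. Leave any green look-alike of the part that bears red_nut alone.

How it is judged:
At the end, for the whole second after the job is handed in: The red wing nut has been turned clockwise to its slack position, its wings along the white line within about 14 degrees, and is at rest (value of joint red_nut between 1.3 and 1.8 rad and velocity of joint red_nut between -0.05 and 0.05 rad/s); the robot touches nothing.
It fails at once if the red nut is turned the tightening way (counter-clockwise) until overtightened (joint below 0.1 rad) (value of joint red_nut below 0.1 rad).
It fails at once if the black wing nut is turned (its wing end moves more than 8 mm) (distance of black_tip from where it was at the start of the episode above 0.008 m).
It fails at once if the mallet is moved more than 20 mm (distance of mallet from where it was at the start of the episode above 0.02 m).
It also fails if it takes over 32 s, if anything falls off the work surface, if the arm or the gripper's body presses on something with over 40 N, if the wrist force passes 120 N, or if a joint passes its speed limit or range.

## Working session

There is one attempt and no reset: what is moved stays moved. The work goes in short steps, Python scripts to look and compute and a tool call to move; the robot and the scene stay as the last step left them, time stands still between calls to the robot, and variables do not carry over. Pictures are saved under pics/ and viewed, at most 10 in all, crops included, and the job is handed in when it is done.

Besides the shell and the picture viewer there is one more tool, called after "Emit:" as name(argument=value, ...) on one line, values as JSON. play_rows: Moves the arm, as the interface text tells. Shifts and turns lie within -1 to 1; 1 stands for 25 mm of shift or 0.15 rad of turn. Its arguments: {"type":"object","properties":{"travel":{"type":"array","items":{"type":"array","items":{"type":"number"}}},"twist":{"type":"array","items":{"type":"number"}},"fingers":{"type":"number"},"newtons":{"type":"number"}},"required":["travel","twist"]}

```bash
mkdir -p pics; cat > h.py <<'E'
from station import arm, imaging, models
import numpy as np, cv2
def K(f): return np.array([[f['fx'],0,f['cx']],[0,f['fy'],f['cy']],[0,0,1]])
def ray2z(f,uv,z,pose=None):
    p=cv2.undistortPoints(np.array(uv,float).reshape(-1,1,2),K(f),np.array(f['distortion'],float)).reshape(-1,2)
    d=np.c_[p,np.ones(len(p))]
    if 'R' in f: R=np.array(f['R']);c=-R.T@np.array(f['t']);d=d@R
    else:
        M=pose@np.array(f['T_tool_cam']);c=M[:3,3];d=d@M[:3,:3].T
    return c+d*((z-c[2])/d[:,2])[:,None]
E
python3 - <<'E'
from h import *
s=arm.get_state();print({k:np.round(v,3) for k,v in s.items()})
ims=[]
for c in ('top','scene'):
    f=imaging.grab_frame(c);ims.append(f['pixels'][...,::-1])
    for n in ('red_nut','black_tip','mallet'):
        for d in models.silhouettes(n,c):
            e=d['extent'];m=d['pixels'];print(c,n,round(d['confidence'],2),np.round(e),m.sum(),'rgb',f['pixels'][m].mean(0).round(),ray2z(f,e[:2],.08 if n!='mallet' else .02).round(3))
    cv2.imwrite(f'pics/{c}0.png',cv2.resize(ims[-1],(800,600),interpolation=cv2.INTER_CUBIC))
E
```

```text
{'t': np.float64(0.0), 'q': array([ 1.513,  0.359,  0.011, -0.   , -1.224, -0.288]), 'qd': array([-0.   , -0.001, -0.001,  0.001, -0.002,  0.001]), 'joint_efforts': array([ 4.0000e-03, -5.8272e+01,  2.9305e+01,  6.9970e+00,  7.0000e-03,
       -0.0000e+00]), 'eef_pos': array([0.229, 0.635, 0.245]), 'ee_rot': array([ 3.14 , -0.   , -0.346]), 'force': array([ 0.063,  0.472, -0.096]), 'moment': array([ 0.033,  0.035, -0.008]), 'gripper_force': np.float64(0.0), 'width': np.float64(0.088)}
top red_nut 0.7 [175. 299.  14.  25.] 248 rgb [109.  28.  21.] [[0.246 0.294 0.08 ]]
top red_nut 0.61 [225. 203.  13.  27.] 225 rgb [123.  33.  27.] [[0.471 0.178 0.08 ]]
top red_nut 0.55 [132. 198.  13.  30.] 293 rgb [100.  25.  16.] [[0.483 0.402 0.08 ]]
top black_tip 0.63 [381. 175.  30.  10.] 249 rgb [33. 29. 26.] [[ 0.539 -0.194  0.08 ]]
top mallet 0.57 [302. 100. 112.  54.] 1509 rgb [91. 62. 25.] [[ 0.739 -0.013  0.02 ]]
scene red_nut 0.68 [281. 213.  21.  24.] 314 rgb [90. 47. 37.] [[0.478 0.179 0.08 ]]
scene red_nut 0.62 [366. 178.  14.  22.] 194 rgb [99. 44. 31.] [[0.258 0.301 0.08 ]]
scene red_nut 0.61 [362. 263.  20.  22.] 216 rgb [108.  47.  34.] [[0.483 0.411 0.08 ]]
scene black_tip 0.69 [154. 162.  24.  18.] 277 rgb [50. 40. 29.] [[ 0.541 -0.187  0.08 ]]
scene mallet 0.86 [155. 274. 115.  60.] 1832 rgb [90. 70. 43.] [[0.77  0.009 0.02 ]]
```

View pics/top0.png

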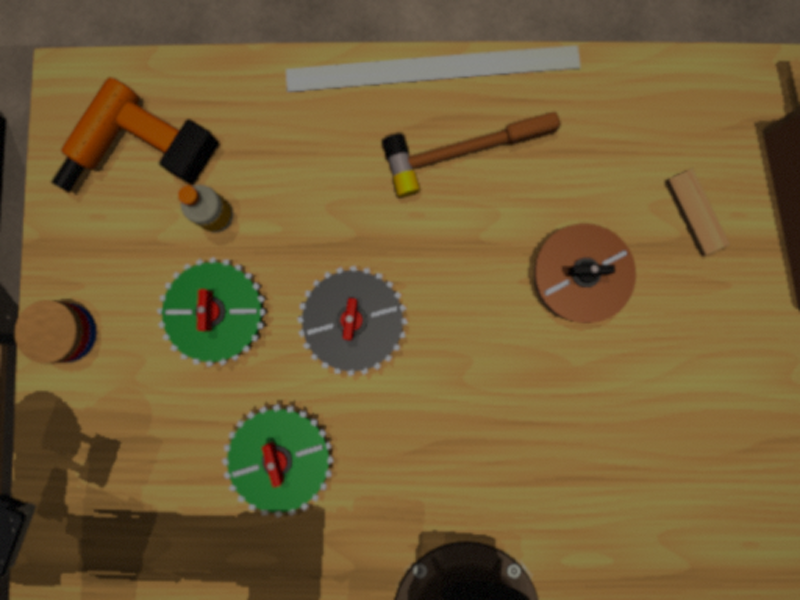

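View pics/scene0.png

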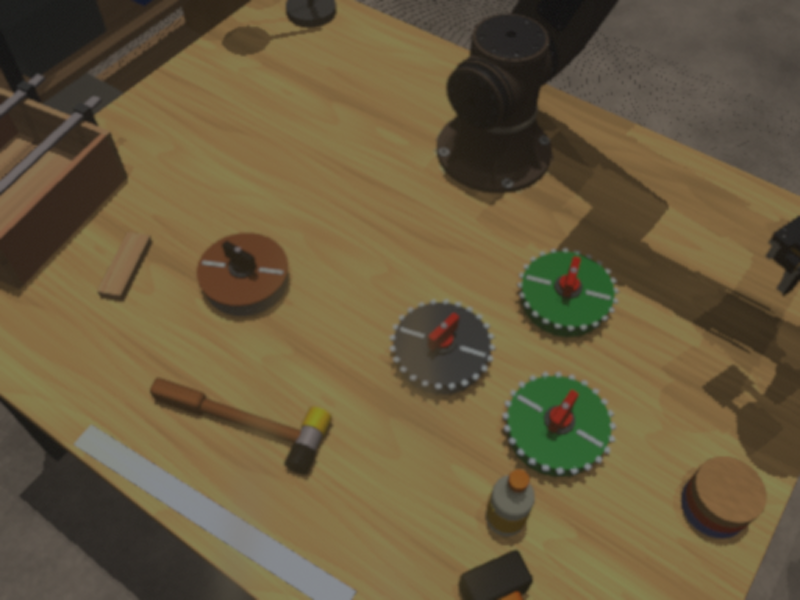

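The top picture shows the target, the red nut on the dark grey blade, at about (225,204) in raw pixels. Two green look-alikes lie at (132,198) and (175,299), and the sanding disc with the black nut is at (374,174). The scene picture agrees, putting the nut near x 0.47, y 0.18. Next I move above it at the present height.

Emit:
play_rows(travel=[[0.95, 0.87, 0], [0.95, 0.87, 0], [0.95, 0.87, 0], [0.95, 0.87, 0], [0.95, 0.87, 0], [0.95, 0.87, 0], [0.95, 0.87, 0], [0.95, 0.87, 0]], twist=[0, 0, 0, 0, 0, 0, 0, 0])

```text
t: 1.4
eef_pos: [0.3492, 0.4055, 0.2457]
ee_rot: [-3.141, -0.0, -0.346]
force: [1.0, 0.9, 0.1]
width: 0.0874
gripper_force: 0.0
```

Emit:
play_rows(travel=[[0.95, 0.87, 0], [0.95, 0.87, 0], [0.95, 0.87, 0], [0.95, 0.87, 0], [0.95, 0.87, 0], [0.95, 0.87, 0], [0.9, 0.85, 0], [0, 0, 0]], twist=[0, 0, 0, 0, 0, 0, 0, 0])

```text
t: 2.4
eef_pos: [0.4528, 0.2063, 0.2457]
ee_rot: [-3.142, -0.0, -0.348]
force: [-0.4, 1.0, -0.6]
width: 0.0877
gripper_force: 0.0
```

```bash
python3 - <<'E'
from h import *
from scipy.spatial.transform import Rotation as Ro
s=arm.get_state();print(s['t'],s['eef_pos'],s['ee_rot'],s['q'])
P=np.eye(4);P[:3,:3]=Ro.from_euler('xyz',s['ee_rot']).as_matrix();P[:3,3]=s['eef_pos']
f=imaging.grab_frame('wrist');np.savez('w1.npz',P=P,**f)
for n in ('red_nut','red_grip'):
    for d in models.silhouettes(n,'wrist'):
        m=d['pixels'];print(n,round(d['confidence'],2),np.round(d['extent']),m.sum(),ray2z(f,d['extent'][:2],.08,P).round(3))
cv2.imwrite('pics/w1.png',cv2.resize(f['pixels'][...,::-1],(800,600)))
E
```

```text
2.4 [0.45284735 0.20629091 0.24565266] [-3.14155051e+00 -7.73312024e-05 -3.48265356e-01] [ 8.23173838e-01  6.37177460e-02 -3.69214339e-01  6.04359549e-05
 -1.13779534e+00  3.99331777e-01]
red_nut 0.96 [270. 157.  34.  67.] 1296 [[0.47  0.184 0.08 ]]
red_nut 0.65 [ 72. 202.  54.  42.] 1375 [[0.496 0.395 0.08 ]]
red_grip 0.89 [272. 160.  33.  68.] 1281 [[0.468 0.183 0.08 ]]
red_grip 0.8 [ 72. 203.  57.  39.] 1498 [[0.496 0.395 0.08 ]]
```

View pics/w1.png

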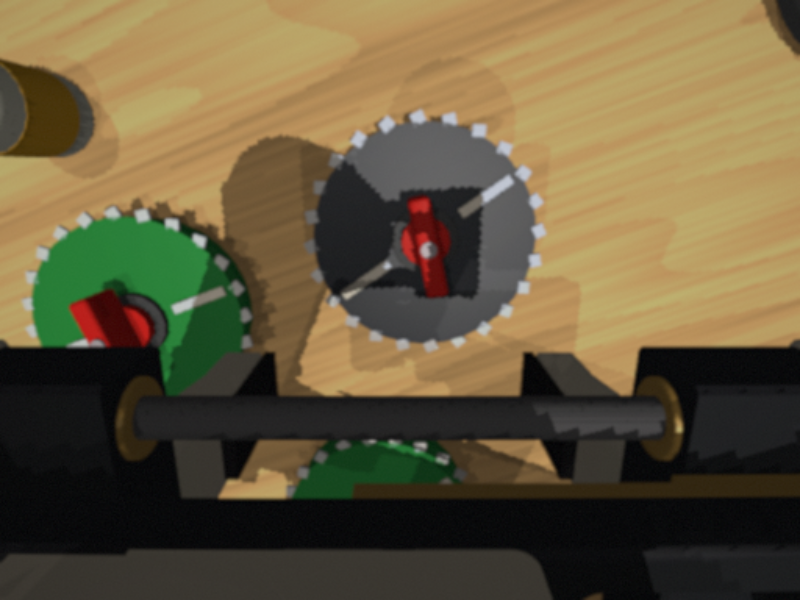

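The wrist picture shows the nut at about (428,248) in 800-scale pixels, with its wings from (419,200) to (438,296). The white line runs from (345,297) to (512,180), and the blade centre is near (426,231). Next I turn these into world coordinates.

```bash
python3 - <<'E'
from h import *
f=dict(np.load('w1.npz'));P=f['P'];k=.64
w=lambda uv,z:ray2z(f,np.array(uv)*k,z,P)
a=w([[419,201],[438,295],[428,249]],.092);l=w([[345,297],[390,266],[462,214],[512,180]],.043);c=w([[426,231],[313,217],[538,232],[418,118],[430,345]],.043)
# mask axis + red threshold
im=f['pixels'].astype(int);m=(im[...,0]>70)&(im[...,1]<50);m[:, :180]=0;m[225:]=0
hsv=m.sum()
(r,(ww,hh),ang)=cv2.minAreaRect(np.argwhere(m)[:,::-1].astype(np.float32));
print('wing',a,np.linalg.norm(a[1]-a[0]),'yaw',np.arctan2(*(a[0]-a[1])[[1,0]]))
print('line',l,'yaw',np.arctan2(*(l[3]-l[0])[[1,0]]));print('c',c,l[[0,3]].mean(0))
E
```

```text
wing [[0.49855417 0.17619471 0.092     ]
 [0.43919583 0.18415274 0.092     ]
 [0.46916579 0.18056615 0.092     ]] 0.059889423107813214 yaw -0.13327292700891735
line [[0.4476652  0.24990146 0.043     ]
 [0.45824485 0.21046125 0.043     ]
 [0.47604845 0.14961345 0.043     ]
 [0.48649537 0.10967646 0.043     ]] yaw -1.3006521522674952
c [[0.47336483 0.17750579 0.043     ]
 [0.51003489 0.24962152 0.043     ]
 [0.44544074 0.1023202  0.043     ]
 [0.54698075 0.15779531 0.043     ]
 [0.39032765 0.20290223 0.043     ]] [0.46708028 0.17978896 0.043     ]
```

Emit:
play_rows(travel=[[0, 0, 0], [0, 0, 0], [0.74, 0.96, 0], [0, 0, 0.9], [0, 0, 0.9], [0, 0, 0.9], [0, 0, 0.8], [0, 0, 0]], twist=[-0.75, -0.7, 0, 0, 0, 0, 0, 0])

```text
t: 3.55
eef_pos: [0.4667, 0.1821, 0.1568]
ee_rot: [3.139, 0.002, -0.127]
force: [0.2, -0.7, 0.7]
width: 0.0873
gripper_force: 0.0
```

```bash
python3 - <<'E'
from h import *
from scipy.spatial.transform import Rotation as Ro
s=arm.get_state();print(s['t'],s['eef_pos'],s['ee_rot'])
P=np.eye(4);P[:3,:3]=Ro.from_euler('xyz',s['ee_rot']).as_matrix();P[:3,3]=s['eef_pos']
f=imaging.grab_frame('wrist');np.savez('w2.npz',P=P,**f)
for d in models.silhouettes('red_nut','wrist'):
        m=d['pixels'];print(round(d['confidence'],2),np.round(d['extent']),m.sum())
cv2.imwrite('pics/w2.png',cv2.resize(f['pixels'][...,::-1],(800,600)))
E
```

```text
3.55 [0.4666573  0.18210082 0.15684831] [ 3.13943148e+00  2.06527816e-03 -1.27320649e-01]
0.76 [256. 204.  42.  94.] 2327
0.61 [  5. 209.  11.  28.] 235
```

View pics/w2.png

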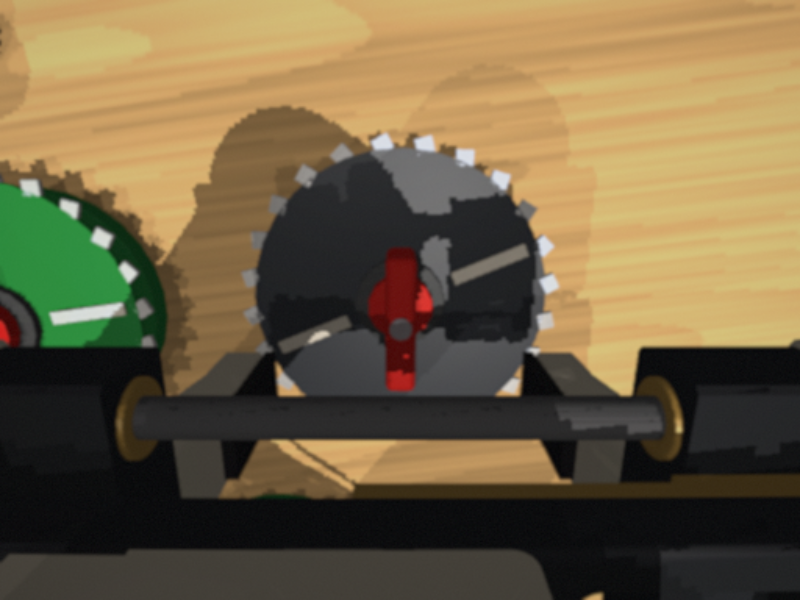

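The wrist picture shows the wing upright at column 401, midway between the jaws, with the green blade well to the left. I go straight down and close.

Emit:
play_rows(travel=[[0.05, 0, 0.7], [0, 0, 0.7], [0, 0, 0.7], [0, 0, 0.5], [0, 0, 0.3], [0, 0, 0], [0, 0, 0]], twist=[0, 0, 0, 0, 0, 0, 0])

```text
t: 4.53
eef_pos: [0.4692, 0.1822, 0.0861]
ee_rot: [-3.141, -0.001, -0.128]
force: [0.4, -0.5, 0.1]
width: 0.0872
gripper_force: 0.0
```

Emit:
play_rows(travel=[[0, 0, 0], [0, 0, 0], [0, 0, 0], [0, 0, 0], [0, 0, 0], [0, 0, 0]], twist=[0, 0, 0, 0, 0, 0], fingers=0, newtons=30)

```text
t: 5.28
eef_pos: [0.4689, 0.1819, 0.0856]
ee_rot: [3.142, 0.0, -0.128]
force: [0.1, -0.2, 0.2]
width: 0.0331
gripper_force: 0.0
```

Emit:
play_rows(travel=[[0, 0, 0], [0, 0, 0], [0, 0, 0], [0, 0, 0]], twist=[0, 0, 0, 0])

```text
t: 5.78
eef_pos: [0.4687, 0.181, 0.0855]
ee_rot: [3.14, 0.001, -0.129]
force: [1.4, -4.7, 1.0]
width: 0.0141
gripper_force: 30.0
```

Emit:
play_rows(travel=[[0, 0, 0], [0, 0, 0], [0, 0, 0], [0, 0, 0], [0, 0, 0], [0, 0, 0], [0, 0, 0], [0, 0, 0]], twist=[0.4, 0.6, 0.6, 0.6, 0.6, 0.6, 0.6, 0])

```text
t: 6.78
eef_pos: [0.4688, 0.1812, 0.0855]
ee_rot: [3.141, -0.0, -0.728]
force: [1.9, -5.2, 0.9]
width: 0.0139
gripper_force: 30.0
```

Good, it turns freely. The target yaw is -1.30, so 3.8 units remain.

Emit:
play_rows(travel=[[0, 0, 0], [0, 0, 0], [0, 0, 0], [0, 0, 0], [0, 0, 0], [0, 0, 0], [0, 0, 0], [0, 0, 0]], twist=[0.6, 0.6, 0.6, 0.6, 0.6, 0.5, 0.3, 0])

```text
t: 7.78
eef_pos: [0.4689, 0.1813, 0.0856]
ee_rot: [3.141, -0.001, -1.297]
force: [2.1, -5.2, 1.0]
width: 0.0138
gripper_force: 30.0
```

Emit:
play_rows(travel=[[0, 0, 0], [0, 0, 0], [0, 0, 0], [0, 0, 0], [0, 0, 0], [0, 0, 0], [0, 0, 0], [0, 0, 0]], twist=[0, 0, 0, 0, 0, 0, 0, 0], fingers=1)

```text
t: 8.78
eef_pos: [0.4689, 0.1819, 0.0856]
ee_rot: [3.142, -0.0, -1.298]
force: [-0.8, -0.3, 0.3]
width: 0.086
gripper_force: 0.0
```

Emit:
play_rows(travel=[[0, 0, 0], [0, 0, -0.4], [0, 0, -0.7], [0, 0, -0.9], [0, 0, -0.9], [0, 0, -0.9], [0, 0, -0.5], [0, 0, 0]], twist=[0, 0, 0, 0, 0, 0, 0, 0])

```text
t: 9.78
eef_pos: [0.4692, 0.1822, 0.194]
ee_rot: [-3.14, 0.001, -1.298]
force: [-0.1, 0.1, -0.6]
width: 0.0876
gripper_force: 0.0
```

```bash
python3 - <<'E'
from h import *
s=arm.get_state();print(s['t'],s['eef_pos'],s['ee_rot'],s['force'])
f=imaging.grab_frame('wrist')
cv2.imwrite('pics/w3.png',cv2.resize(f['pixels'][...,::-1],(800,600)))
E
```

```text
9.775 [0.46922446 0.18216735 0.19398696] [-3.13980965e+00  9.01920538e-04 -1.29830147e+00] [-0.05883906  0.14544319 -0.57267695]
```

View pics/w3.png

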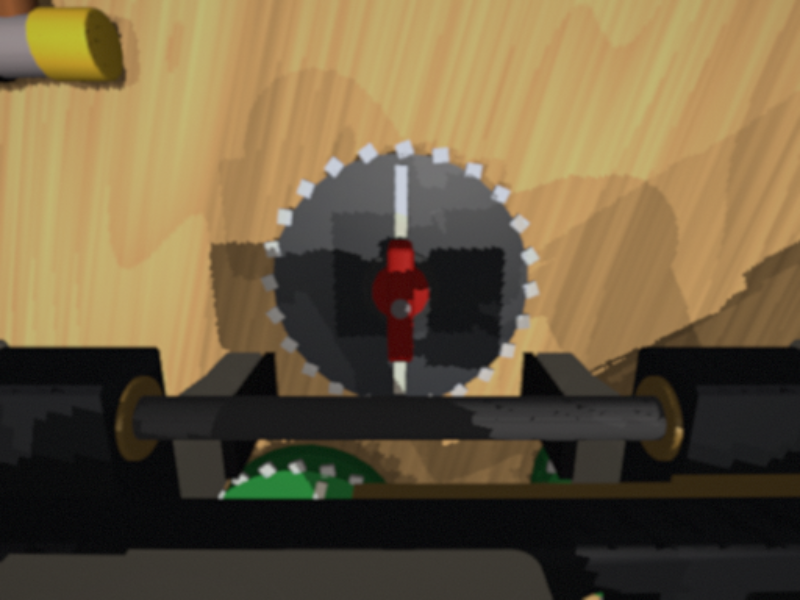

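The wrist picture shows the wing (column 400, rows 240–360) exactly along the white line (column 400), with the gripper clear above it.

```bash
python3 -c "
from station import arm
print(arm.job_done())"
```

```text
the job is handed in; nothing more can be done
None
```

I turned the red wing nut about 1.17 rad clockwise (the loosening way), so its wings lie along the white line, let go of it, and handed the job in at about 10 s; the black nut and the mallet were not touched.

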